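Set the wheel-bearing nut of the handcart and pin it

ROBOT

A 7-joint arm with a two-finger parallel gripper is mounted at the origin on the work surface. World frame = base frame: x ahead of the robot, y to its left, z up, the work surface at z = 0. Lengths are in mm, angles in rad, forces in N, time in s.
With the tool pointing down it reaches from about 400 to 875 mm from the base axis. Payload 4.4 kg.
Tool frame: the origin (TCP) lies midway between the tips of the shut fingers; the grasp point (between the pads) lies 19 mm behind it (ctrl.pinch_z is the distance from the TCP to the grasp point, in mm); z points along the fingers, y is the line along which they close (so a half turn about z gives the same grasp; the last joint's range is limited). The gripper opens to 85 mm and grips with 20 to 120 N. Pads are 22 mm wide; open, the fingers measure 114 mm over their backs; the gripper's body (76 mm by 85 mm) begins 54 mm behind the grasp point. The pads swing forward as they close: fully open they stand 13 mm farther back than shut.
Start: joints at [1.13, 0.628, 0.038, 1.517, -0.027, 0.996, -0.02], TCP at [237.984, -604.881, 231.313] pointing down, gripper open.
Joint ranges: [-3.06, 3.06], [-0.37, 2.12], [-1.25, 1.32], [0.18, 2.47], [-1.1, 4.24], [0.23, 1.98], [-2.94, 2.94]. Speed limits (rad/s): [2.57, 2.57, 3.14, 3.14, 3.14, 3.14, 3.14].

INTERFACE

Orientations are given as [roll, pitch, yaw] about the fixed x, y, z axes, in that order (R = Rz(yaw) Ry(pitch) Rx(roll)).
In Python, from cell import read_state, cams, order, ctrl gives the robot as it stands.
- The arm moves only by the tool move_arm, never from a script. Its argument "targets" is text: rows parted by semicolons, each of 7 numbers parted by spaces: the gripper's target within -1 to 1 (fully open at 1, half-way at 0, shut at -1), then the shift along the tool's x, y, z in cm, then the turn, a rotation vector about the tool's x, y, z in degrees. A call has 1 to 5 rows; each row shifts and turns the commanded pose from where the row before left it, along the tool's axes as they then stand; what a row does not reach is not made up. A row lasts 1/12 s, in which the tool goes at most 41.7 mm and 7.16 degrees, less where a joint would pass 70% of its speed; a pose out of reach is approached as far as the arm can. A call with a gripper value outside its range is refused whole. The fingers move at their own pace and stop on an object; the grip force is fixed at half the most. Time passes only in rows, so rows that do not move let the fingers close. It gives the time, the measured TCP pose, the force, the opening and the grip force at its end, in the units of the state.
- read_state(): the state, without advancing time (a new reading comes with each control period).
- cams.get_image(name): name is "scene" or "top" or "wrist"; returns a dict with "color" (400x640x3 uint8, red, green, blue), "fovy" (degrees; the focal length in pixels is half the picture's height over the tangent of half this angle, whatever the lens; pixels are square), "cx", "cy" (the principal point, pixels), "k1" (the pictures are not rectified: a ray, as slopes to the right and down, at radius r is drawn at 1 + k1 r^2 times it, then the intrinsics apply), "rvec" (rotation vector, rad) and "tvec" (3), from world to camera coordinates, as OpenCV has them. Camera axes: x right, y down, z forward; pixel columns grow to the right and rows downward; lengths in mm; the calibration is good to about 2 mm. A picture is of the moment at which its call begins. There is no depth.
- order.finish_job(): hands the job in; it is judged then, once.
The state is a dict: "clock": time; "qpos": joint angles; "qd": joint speeds; "tau": joint torques, N m; "eef_pos": TCP position; "tool_rot": TCP orientation; "force": force on the tool from outside, world axes, zero at the start; "torque": the same for the moment, N m; "width": finger opening in mm; "gripper_force": force on a finger pad.
Only numpy, scipy, OpenCV 4.12 (cv2) and the standard library are available. Lean on these libraries where they do the work, as an engineer would, in place of code of your own. Each camera call takes 0.05 s, during which the arm holds its last target. There are 200 camera calls.

TASK

Set the wheel bearing of the handcart hub on the stand: by hand, turn the castle nut clockwise until you feel it come up against the thrust washer, then carry on just to the next slot that lines up with the cross hole in the axle, no further. Then, without forcing it, push the lock pin lying on the table fully home through the slot and the cross hole, leave it there, and leave everything else on the table where it is.

Things in the scene. Friction and masses are not known exactly. Their poses are not given: they have to be found in the camera images.
- axle: Fixed steel stub axle standing upright on a plywood stand (220 x 150 x 18 mm); origin on the axle's centre line at table height, z up, x along the cross hole. The threaded end is 30 mm in diameter and its tip is 142 mm above the table.
- cross_hole (a point): Middle of the axle's cross hole, on the centre line 133 mm above the table. The hole is 8 mm wide and 8 mm high, runs right through along the axle's x axis, which is parallel to the long (220 mm) side of the plywood stand, and may be entered from either end.
- hub: Fixed grey wheel hub around the axle; origin on the centre line near table height. Flange 136 mm across, with four studs reaching 83 mm above the table; barrel 66 mm across up to 100 mm; on it the steel thrust washer, 56 mm across, its top about 103 mm up. The stack varies by up to 1.5 mm between starts, so the angle at which the nut seats on it can only be felt.
- castle_nut: Steel castle nut on the axle's thread; origin on the centre line at its underside, z up. Hexagon 46 mm across flats (53 over corners) up to 24 mm; above it a crown 42 mm across, to 33 mm, with six slots 8 mm wide and 9 mm deep, each over the middle of a flat. Flats and slots face along its x axis and every 60 degrees from it. Right-hand thread, 3.5 mm per turn.
- nut_turn (a joint): Angle of the nut, rad, growing clockwise from above (tightening). Slots line up with the cross hole at multiples of 1.047. Starts loose at -0.4 to -0.12, meets the washer somewhere between 0.05 and 2.7, stays where left. Loose drag is about 0.05 N m; once it has met the washer the torque climbs by 0.05 to 0.08 N m every 10 degrees. The right slot is the first in line after the washer is met.
- nut_grip (a point): On the nut's centre line at mid height of the hexagon, 13 mm above the nut's underside (about 117 mm above the table); axes as the nut's. Fingers that grip the flats must stay above the thrust washer, which is wider than the nut.
- pin: Loose steel lock pin lying on the table, 60 g: a block-shaped head 30 mm long (x), 12 mm wide (y), 16 mm high (z), and a round shank 5 mm thick and 60 mm long along +x whose last 5 mm taper to 2 mm. Origin under the middle of the head; the shank's centre line is 8 mm above it. When it is home the head touches the flat of the nut.
- pin_grip (a point): Middle of the pin's head, 8 mm above its underside; the head is gripped across its 12 mm width. Axes as the pin's.
- pin_mid (a point): Point on the pin's shank, 23 mm ahead of the head's front face (38 mm from the middle of the head), that lies in the middle of the cross hole when the pin is home.
- pin_tip (a point): Tip of the pin's shank, 75 mm from the middle of the head.
- dust_cap: Bystander, to be left alone: domed steel dust cap, 60 mm wide, 31 mm high; origin in the middle of its underside.
- plain_nut: Bystander, to be left alone: plain dark hexagon nut without slots, 46 mm across flats, 24 mm high, lying flat; origin in the middle of its underside.
- grease_tin: Bystander, to be left alone: closed metal tin, 82 mm wide, 75 mm high; origin in the middle of its underside.
- spanner: Bystander, to be left alone: open-ended spanner, 240 mm long, lying flat; origin in the middle of its underside.
- wood_slice: Bystander, to be left alone: round slice of a branch, 60 mm wide, 15 mm thick; origin in the middle of its underside.
- wood_slice2: Bystander, to be left alone: round slice of a branch, 52 mm wide, 14 mm thick; origin in the middle of its underside.
- pencil_pot: Bystander, to be left alone: white pot, 80 mm wide, 90 mm high, with pencils standing in it to 156 mm; origin in the middle of its underside.

How it is judged:
By the outcome, as a careful person would: the job done as asked, in the order asked, and still so for the second after the job is handed in, with the robot touching nothing.
It also fails if it takes over 72 s, if anything falls off the work surface, if the arm or the gripper's body presses on something with over 40 N, if the wrist force passes 120 N, or if a joint passes its speed limit or range.

## Working session

There is one attempt and no reset: what is moved stays moved. The work goes in short steps, Python scripts to look and compute and a tool call to move; the robot and the scene stay as the last step left them, time stands still between calls to the robot, and variables do not carry over. Pictures are saved under pics/ and viewed, at most 13 in all, crops included, and the job is handed in when it is done.

Besides the shell and the picture viewer there is one more tool, called after "Call:" by a JSON object that holds its "method" and its "body". move_arm: Moves the arm, as the interface text tells. Its arguments: {"type":"object","properties":{"targets":{"type":"string"}},"required":["targets"]}

```bash
ls; mkdir -p pics
cat > h.py <<'E'
import numpy as np, cv2
from cell import read_state, cams, order, ctrl
def cam(n):
    im=cams.get_image(n); h,w=im["color"].shape[:2]
    f=h/2/np.tan(np.radians(im["fovy"])/2)
    im["K"]=np.array([[f,0,im["cx"]],[0,f,im["cy"]],[0,0,1]]); im["D"]=np.array([im["k1"],0,0,0.])
    im["R"]=cv2.Rodrigues(np.array(im["rvec"],float))[0]; im["t"]=np.array(im["tvec"],float).ravel()
    return im
def ray(im,uv):
    p=cv2.undistortPoints(np.array(uv,float).reshape(-1,1,2),im["K"],im["D"]).reshape(-1,2)
    d=np.c_[p,np.ones(len(p))]@im["R"]; return -im["R"].T@im["t"],d
def plane(im,uv,z):
    c,d=ray(im,uv); return c+d*((z-c[2])/d[:,2])[:,None]
def proj(im,P):
    return cv2.projectPoints(np.array(P,float).reshape(-1,1,3),np.array(im["rvec"],float),im["t"],im["K"],im["D"])[0].reshape(-1,2)
def save(n,name,crop=None,s=1):
    im=cam(n); a=im["color"][:,:,::-1]
    if crop: x0,y0,x1,y1=crop; a=a[y0:y1,x0:x1]
    cv2.imwrite("pics/"+name,cv2.resize(a,None,fx=s,fy=s,interpolation=cv2.INTER_CUBIC)); np.save("pics/"+name+".npy",im,allow_pickle=True); return im
E
python3 - <<'E'
from h import *
for n in("scene","top","wrist"):
    im=save(n,n+"0.png"); print(n,im["fovy"],im["k1"],-im["R"].T@im["t"],im["R"][2])
a=[np.load(f"pics/{n}0.png.npy",allow_pickle=True).item()["color"] for n in("scene","top")]
s=read_state(); print(s, ctrl.pinch_z)
E
```

```text
pics
scene 51.204807985639334 0.03658798421314899 [928.34211649 700.82423467 687.99192188] [-0.40268952 -0.67747213 -0.61552634]
top 45.26456383582705 -0.08936217908474896 [ 494.74300483   28.39760682 1126.4264723 ] [ 0.05101389  0.00851235 -0.99866167]
wrist 70.51819939243961 -0.030048376214844272 [ 305.4524313  -577.41715311  373.5522822 ] [-0.26447736 -0.10346305 -0.95882591]
{'clock': 0.15, 'qpos': array([ 1.13020349,  0.62914184,  0.0384785 ,  1.5181213 , -0.02699719,
        0.99629434, -0.01998754]), 'qd': array([ 0.00083814, -0.00054163,  0.00055728, -0.00378655, -0.00122046,
       -0.00154418,  0.00050989]), 'tau': array([ 2.46091215e-03, -5.63806057e+01,  1.22757789e+00, -1.93653363e+01,
        1.09819634e-02,  7.41815369e-03, -1.95829256e-05]), 'eef_pos': array([ 237.79547702, -604.44173287,  230.60102803]), 'tool_rot': array([-3.14014681e+00,  2.68808445e-05,  3.74782880e-01]), 'force': array([-0.060621  ,  0.19584962, -0.10008646]), 'torque': array([-0.02606368, -0.01620644, -0.01537847]), 'gripper_force': 0.0, 'width': 85.68690522248141} 18.700000000000003
```

View pics/top0.png

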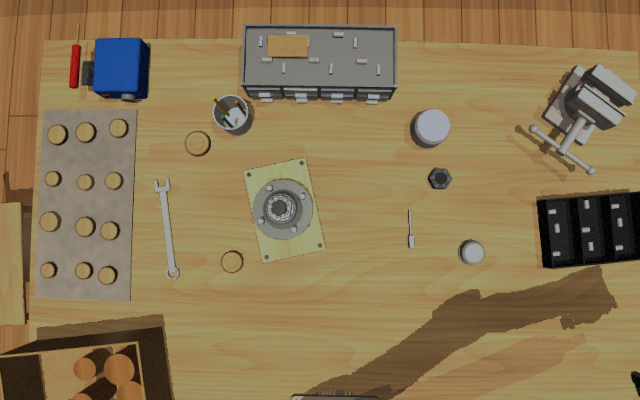

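View pics/scene0.png

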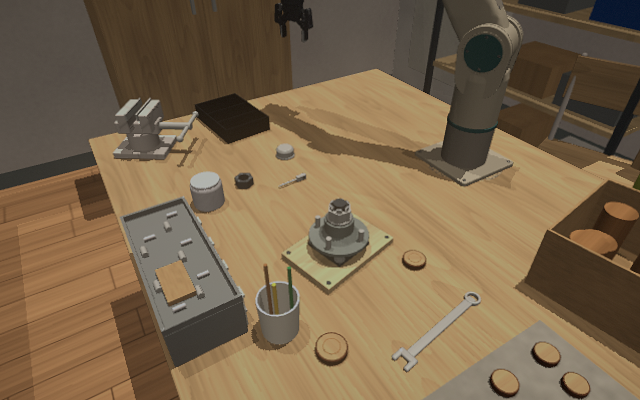

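The top view shows the hub at about (282,208), the stand with its corner screws, and the pin with its head at (411,241) and tip at (410,210). The scene view shows the nut at (340,208) and the pin at (292,181). Next I'll measure them in close-up.

Run:
```python
from h import *
im=np.load("pics/top0.png.npy",allow_pickle=True).item(); c=im["color"]
a=cv2.resize(c[150:270,235:335,::-1],None,fx=5,fy=5,interpolation=cv2.INTER_CUBIC)
b=cv2.resize(c[200:260,395:425,::-1],None,fx=10,fy=10,interpolation=cv2.INTER_CUBIC)
cv2.imwrite("pics/c1.png",np.hstack([a,b]))
hsv=cv2.cvtColor(c,cv2.COLOR_RGB2HSV)
print(hsv[180,262],hsv[250,300],hsv[200,350],hsv[241,411],hsv[220,409])
```

```text
[ 32  59 163] [ 32  70 163] [ 19 118 160] [108  15 168] [ 18  22 142]
```

View pics/c1.png

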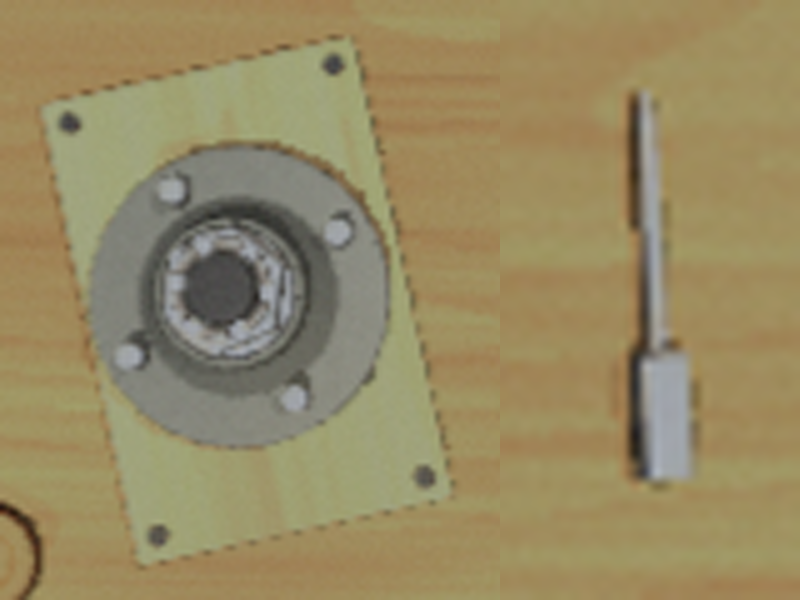

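The crop shows the stand tilted about 12°, with the hub centred near px (282,208). The pin's shank points up the image (+x).

Run:
```python
from h import *
im=np.load("pics/top0.png.npy",allow_pickle=True).item(); c=im["color"]
hsv=cv2.cvtColor(c,cv2.COLOR_RGB2HSV)
m=((hsv[...,0]>=26)&(hsv[...,0]<40)&(hsv[...,1]>40)).astype(np.uint8); m[:150]=0;m[270:]=0;m[:,:235]=0;m[:,335:]=0
m=cv2.morphologyEx(m,cv2.MORPH_OPEN,np.ones((3,3)))
n,l,st,_=cv2.connectedComponentsWithStats(m); 
ys,xs=np.nonzero(m); P=plane(im,np.c_[xs,ys],18)[:,:2]
r=cv2.minAreaRect(P.astype(np.float32)); print("stand",r)
p=cv2.boxPoints(r); print(p)
e=p-np.roll(p,1,0); print(np.degrees(np.arctan2(e[:,1],e[:,0])),np.hypot(*e.T))
# pin
m=(hsv[...,1]<45).astype(np.uint8); k=np.zeros_like(m);k[203:255,402:420]=1;m*=k
ys,xs=np.nonzero(m); print(len(xs))
Q=plane(im,np.c_[xs,ys],8)[:,:2]
for y in range(205,252):
  q=xs[ys==y]; 
  if len(q): print(y,q.min(),q.max(),plane(im,[[q.mean(),y]],8)[0,:2].round(1),end="; ")
# tops of axle: dark disc
g=c.mean(2); k=np.zeros_like(m);k[196:222,268:292]=1; mm=((g<80)&(k>0)).astype(np.uint8)
n,l,st,ce=cv2.connectedComponentsWithStats(mm); i=1+st[1:,4].argmax(); print("\naxle",st[i],ce[i],plane(im,[ce[i]],142))
# flange circle px approx (crop) centre
print(plane(im,[[235+240/5,150+295/5]],45))
```

```text
stand ((530.7916259765625, 125.74002075195312), (219.8076934814453, 148.33592224121094), 13.426918983459473)
[[406.66962  172.36052 ]
 [441.11395   28.079082]
 [654.91364   79.11952 ]
 [620.4693   223.40096 ]]
[-166.57307   -76.573074   13.426922  103.42692 ] [219.80771 148.33592 219.80771 148.33592]
109
209 409 409 [ 538.6 -166.2]; 210 409 409 [ 536.2 -166.2]; 211 409 409 [ 533.9 -166.3]; 212 409 409 [ 531.6 -166.3]; 213 409 409 [ 529.2 -166.3]; 214 409 409 [ 526.9 -166.3]; 215 409 410 [ 524.6 -167.5]; 216 409 410 [ 522.2 -167.6]; 217 409 410 [ 519.9 -167.6]; 218 409 410 [ 517.6 -167.6]; 219 409 410 [ 515.2 -167.6]; 220 409 410 [ 512.9 -167.7]; 221 409 410 [ 510.6 -167.7]; 222 409 410 [ 508.2 -167.7]; 223 409 410 [ 505.9 -167.7]; 224 409 410 [ 503.6 -167.8]; 225 409 410 [ 501.2 -167.8]; 226 409 410 [ 498.9 -167.8]; 227 410 410 [ 496.6 -169. ]; 228 410 410 [ 494.3 -169. ]; 229 410 410 [ 491.9 -169.1]; 230 410 410 [ 489.6 -169.1]; 231 410 410 [ 487.3 -169.1]; 232 410 410 [ 485.  -169.1]; 233 410 411 [ 482.6 -170.3]; 234 410 411 [ 480.3 -170.4]; 235 409 413 [ 478.  -171.6]; 236 408 413 [ 475.7 -170.4]; 237 408 413 [ 473.3 -170.5]; 238 408 413 [ 471.  -170.5]; 239 408 413 [ 468.7 -170.5]; 240 409 413 [ 466.4 -171.7]; 241 409 413 [ 464.  -171.7]; 242 409 413 [ 461.7 -171.8]; 243 409 413 [ 459.4 -171.8]; 244 409 413 [ 457.1 -171.8]; 245 409 413 [ 454.7 -171.9]; 246 409 413 [ 452.4 -171.9]; 247 409 413 [ 450.1 -171.9]; 
axle [272 200  15  16 168] [278.91666667 207.1547619 ] [[532.11169413 124.671737   142.        ]]
[[531.80004203 124.82117822  45.        ]]
```

Call:
{"method": "move_arm", "body": {"targets": "1 2.7 -2.855 0 0 0 0;1 2.7 -2.855 0 0 0 0;1 2.7 -2.855 0 0 0 0;1 2.7 -2.855 0 0 0 0;1 2.7 -2.855 0 0 0 0"}}

```text
clock: 0.57
eef_pos: [311.6, -420.7, 231.1]
tool_rot: [-3.141, -0.0, 0.374]
force: [1.0, 0.7, 1.3]
width: 85.5
gripper_force: 0.0
```

Call:
{"method": "move_arm", "body": {"targets": "1 2.7 -2.855 0 0 0 0;1 2.7 -2.855 0 0 0 0;1 2.7 -2.855 0 0 0 0;1 2.7 -2.855 0 0 0 0;1 2.7 -2.855 0 0 0 0"}}

```text
clock: 0.98
eef_pos: [385.0, -238.5, 231.3]
tool_rot: [3.142, -0.0, 0.375]
force: [0.4, -0.2, 0.4]
width: 85.3
gripper_force: 0.0
```

Call:
{"method": "move_arm", "body": {"targets": "1 2.7 -2.855 0 0 0 0;1 2.7 -2.855 0 0 0 0;1 2.7 -2.855 0 0 0 0;1 2.7 -2.855 0 0 0 0;1 2.7 -2.855 0 0 0 0"}}

```text
clock: 1.4
eef_pos: [458.3, -56.2, 231.4]
tool_rot: [3.141, 0.0, 0.375]
force: [1.8, -0.5, 0.5]
width: 85.6
gripper_force: 0.0
```

Call:
{"method": "move_arm", "body": {"targets": "1 2.7 -2.855 0 0 0 0;1 2.7 -2.855 0 0 0 0;1 2.7 -2.855 0 0 0 0;1 2.7 -2.855 0 0 0 0;1 2.7 -2.855 0 0 0 0"}}

```text
clock: 1.82
eef_pos: [531.7, 126.1, 231.2]
tool_rot: [3.141, 0.0, 0.375]
force: [0.6, -0.2, 0.4]
width: 85.3
gripper_force: 0.0
```

Call:
{"method": "move_arm", "body": {"targets": "1 0 0 0 0 0 -7;1 0 0 0 0 0 -7;1 0 0 0 0 0 -7;1 0 0 0 0 0 -7;1 0 0 0 0 0 -7"}}

```text
clock: 2.23
eef_pos: [531.3, 124.2, 231.0]
tool_rot: [-3.141, 0.001, 0.992]
force: [-0.4, -0.7, -0.7]
width: 85.1
gripper_force: 0.0
```

Call:
{"method": "move_arm", "body": {"targets": "1 0 0 0 0 0 -7;1 0 0 0 0 0 -7;1 0 0 0 0 0 -7;1 0 0 0 0 0 -7;1 0 0 0 0 0 -7"}}

```text
clock: 2.65
eef_pos: [531.3, 124.0, 231.1]
tool_rot: [-3.141, 0.0, 1.602]
force: [-0.1, 0.1, -0.6]
width: 85.3
gripper_force: 0.0
```

Call:
{"method": "move_arm", "body": {"targets": "1 0 0 0 0 0 -7;1 0 0 0 0 0 -7;1 0 0 0 0 0 -7;1 0 0 0 0 0 -7;1 0 0 0 0 0 -7"}}

```text
clock: 3.07
eef_pos: [531.3, 123.9, 231.1]
tool_rot: [-3.141, -0.0, 2.213]
force: [-0.3, -0.5, 0.3]
width: 85.6
gripper_force: 0.0
```

Call:
{"method": "move_arm", "body": {"targets": "1 0 0 0 0 0 -7;1 0 0 0 0 0 -7;1 0 0 0 0 0 -7;1 0 0 0 0 0 -7;1 0 0 0 0 0 -7"}}

```text
clock: 3.48
eef_pos: [531.3, 123.9, 231.1]
tool_rot: [-3.141, -0.0, 2.824]
force: [-0.4, 0.0, 0.2]
width: 85.3
gripper_force: 0.0
```

Call:
{"method": "move_arm", "body": {"targets": "1 0 0 0 0 0 -7;1 0 0 0 0 0 -7;1 0 0 0 0 0 0;1 0 0 0 0 0 0"}}

```text
clock: 3.82
eef_pos: [531.4, 123.9, 231.0]
tool_rot: [3.141, -0.001, 3.059]
force: [0.3, -0.5, 0.2]
width: 85.2
gripper_force: 0.0
```

Run:
```python
from h import *
im=save("wrist","w1.png"); s=read_state(); print(s["clock"],s["eef_pos"],np.degrees(s["tool_rot"]),s["qpos"],s["force"],s["torque"])
print(proj(im,[[531.5,125,142],[531.5,125,100]]))
```

```text
3.8667 [531.39630055 123.92584304 231.1068062 ] [-1.79995712e+02 -2.54646730e-02  1.75265654e+02] [ 0.22877265  0.58265103 -0.78916348  1.79632929  0.49251131  0.97129102
  0.72332571] [ 0.03431695  0.11681263 -0.35084087] [-0.01961974  0.00037041 -0.01688703]
[[324.41036548 204.21591726]
 [324.33693034 191.79250151]]
```

View pics/w1.png

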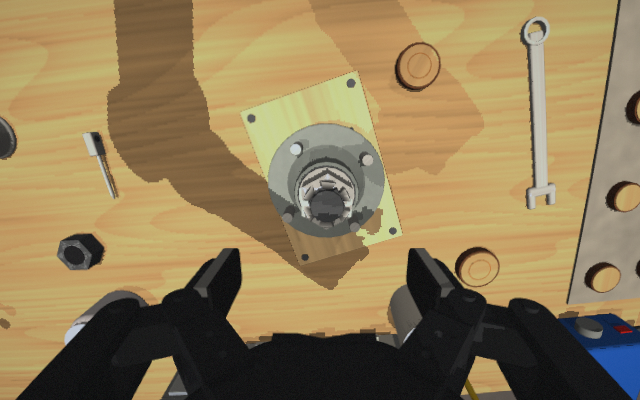

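The wrist view shows the axle tip at (327,207), 3 px from the prediction. Next I'll zoom in on the nut's crown.

Run:
```python
from h import *
im=np.load("pics/w1.png.npy",allow_pickle=True).item(); c=im["color"]
b=cv2.resize(c[155:245,280:370,::-1],(600,600),interpolation=cv2.INTER_CUBIC)
cv2.imwrite("pics/c2.png",cv2.convertScaleAbs(b,alpha=1.5))
```

```text
(no output)
```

View pics/c2.png

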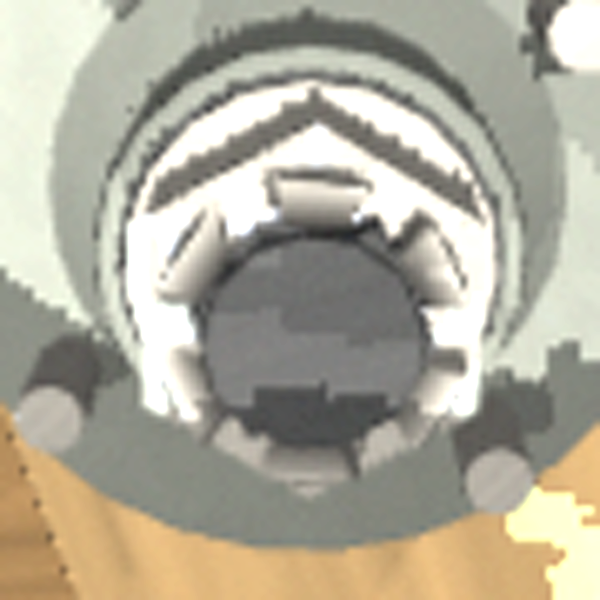

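The nut's corner points straight up the picture and its flats face left and right, so the fingers are already square to the flats. That puts the nut at about -0.2 rad. Going down to grip.

Call:
{"method": "move_arm", "body": {"targets": "1 0 0.1 3 0 0 0;1 0 0 3 0 0 0;1 0 0 3 0 0 0;1 0 0 2.5 0 0 0;1 0 0 1.5 0 0 0"}}

```text
clock: 4.28
eef_pos: [530.2, 124.4, 98.7]
tool_rot: [-3.14, -0.003, 3.06]
force: [0.9, -0.1, 0.0]
width: 85.4
gripper_force: 0.0
```

Call:
{"method": "move_arm", "body": {"targets": "1 0 0 0 0 0 0;0 0 0 0 0 0 0;-1 0 0 0 0 0 0;-1 0 0 0 0 0 0;-1 0 0 0 0 0 0"}}

```text
clock: 4.7
eef_pos: [532.6, 126.3, 103.2]
tool_rot: [3.14, 0.003, 3.062]
force: [-0.0, 2.1, 2.3]
width: 44.7
gripper_force: 60.6
```

Call:
{"method": "move_arm", "body": {"targets": "-1 0 0 0 0 0 0;-1 0 0 0 0 0 0;-1 0 0 0 0 0 0"}}

```text
clock: 4.95
eef_pos: [532.6, 126.4, 103.2]
tool_rot: [3.14, 0.003, 3.062]
force: [-1.1, 1.5, 7.0]
width: 45.1
gripper_force: 61.1
```

```bash
cat > s.py <<'E'
from h import *
s=read_state(); print(s["clock"],s["eef_pos"].round(2),np.degrees(s["tool_rot"]).round(2),"w",round(s["width"],1),"F",s["force"].round(1),"T",s["torque"].round(3),"q7",s["qpos"][6].round(3),"tau7",s["tau"][6].round(4),"turn deg",round((13.43-(np.degrees(s["tool_rot"][2])-90-60)),2))
E
python3 s.py; python3 s.py
```

```text
4.95 [532.63 126.38 103.18] [179.89   0.18 175.46] w 45.1 F [-1.1  1.5  7. ] T [ 0.206  0.195 -0.103] q7 0.568 tau7 0.0565 turn deg -12.03
4.95 [532.63 126.38 103.18] [179.89   0.18 175.46] w 45.1 F [-1.1  1.5  7. ] T [ 0.206  0.195 -0.103] q7 0.568 tau7 0.0565 turn deg -12.03
```

The fingertips touch the washer (7 N upward), so I'll reopen, lift 4.5 mm and regrip.

Call:
{"method": "move_arm", "body": {"targets": "0.5 0 0 0 0 0 0;0.5 0 0.1 -0.45 0 0 0;0.5 0 0 0 0 0 0;-1 0 0 0 0 0 0;-1 0 0 0 0 0 0"}}

```text
clock: 5.37
eef_pos: [531.9, 126.4, 106.4]
tool_rot: [3.141, 0.001, 3.062]
force: [-1.8, -1.9, 5.4]
width: 44.8
gripper_force: 60.2
```

Call:
{"method": "move_arm", "body": {"targets": "-1 0 0 0 0 0 0;-1 0 0 0 0 0 0;-1 0 0 0 0 0 0;-1 0 0 0 0 0 0"}}

```text
clock: 5.7
eef_pos: [531.9, 126.5, 106.5]
tool_rot: [3.141, 0.001, 3.063]
force: [-1.7, -0.4, 5.5]
width: 45.2
gripper_force: 60.8
```

```bash
python3 s.py
```

```text
5.7 [531.9  126.45 106.45] [1.7998e+02 5.0000e-02 1.7547e+02] w 45.2 F [-1.7 -0.4  5.5] T [-0.044  0.217 -0.029] q7 0.572 tau7 0.048 turn deg -12.04
```

Call:
{"method": "move_arm", "body": {"targets": "-1 0 0 0.003 0 0 3;-1 0 0 0.003 0 0 3;-1 0 0 0.003 0 0 3"}}

```text
clock: 5.95
eef_pos: [531.9, 126.6, 106.4]
tool_rot: [3.141, 0.001, 2.903]
force: [-0.8, 1.2, 5.4]
width: 45.1
gripper_force: 60.8
```

```bash
python3 s.py
```

```text
5.95 [531.93 126.64 106.37] [1.7996e+02 5.0000e-02 1.6635e+02] w 45.1 F [-0.8  1.2  5.4] T [-0.001  0.16   0.043] q7 0.447 tau7 0.4661 turn deg -2.92
```

Call:
{"method": "move_arm", "body": {"targets": "-1 0 0 0.003 0 0 3;-1 0 0 0.003 0 0 3"}}

```text
clock: 6.12
eef_pos: [532.0, 126.8, 106.3]
tool_rot: [3.141, 0.001, 2.799]
force: [-1.0, 1.1, 5.2]
width: 45.1
gripper_force: 60.8
```

```bash
python3 s.py
```

```text
6.1167 [531.97 126.8  106.3 ] [1.7994e+02 4.0000e-02 1.6036e+02] w 45.1 F [-1.   1.1  5.2] T [-0.01   0.17   0.049] q7 0.365 tau7 0.4588 turn deg 3.07
```

Call:
{"method": "move_arm", "body": {"targets": "-1 0 0 0.003 0 0 3;-1 0 0 0.003 0 0 3;-1 0 0 0.003 0 0 3"}}

```text
clock: 6.37
eef_pos: [532.1, 127.0, 106.2]
tool_rot: [3.14, 0.001, 2.642]
force: [-1.0, 0.6, 3.9]
width: 45.0
gripper_force: 60.7
```

```bash
python3 s.py
```

```text
6.3667 [532.05 126.95 106.21] [1.7992e+02 4.0000e-02 1.5136e+02] w 45.0 F [-1.   0.6  3.9] T [0.044 0.131 0.1  ] q7 0.244 tau7 0.4523 turn deg 12.07
```

Call:
{"method": "move_arm", "body": {"targets": "-1 0 0 0.003 0 0 3;-1 0 0 0.003 0 0 3;-1 0 0 0.003 0 0 3"}}

```text
clock: 6.62
eef_pos: [532.1, 127.2, 106.1]
tool_rot: [3.14, 0.0, 2.485]
force: [-0.2, 1.7, 3.8]
width: 44.9
gripper_force: 60.7
```

```bash
python3 s.py
```

```text
6.6167 [532.14 127.17 106.12] [1.7990e+02 2.0000e-02 1.4238e+02] w 44.9 F [-0.2  1.7  3.8] T [0.065 0.139 0.046] q7 0.124 tau7 0.4458 turn deg 21.05
```

Call:
{"method": "move_arm", "body": {"targets": "-1 0 0 0.003 0 0 3;-1 0 0 0.003 0 0 3;-1 0 0 0.003 0 0 3"}}

```text
clock: 6.87
eef_pos: [532.3, 127.3, 106.0]
tool_rot: [3.139, 0.0, 2.328]
force: [1.0, 1.6, 3.1]
width: 44.8
gripper_force: 60.7
```

```bash
python3 s.py
```

```text
6.8667 [532.27 127.31 106.03] [179.87   0.   133.38] w 44.8 F [1.  1.6 3.1] T [0.118 0.181 0.066] q7 0.006 tau7 0.4396 turn deg 30.05
```

Call:
{"method": "move_arm", "body": {"targets": "-1 0 0 0.003 0 0 3;-1 0 0 0.003 0 0 3;-1 0 0 0.003 0 0 3"}}

```text
clock: 7.12
eef_pos: [532.4, 127.4, 106.0]
tool_rot: [3.139, -0.0, 2.171]
force: [1.7, 2.1, 3.3]
width: 44.9
gripper_force: 60.7
```

```bash
python3 s.py
```

```text
7.1167 [532.43 127.42 105.96] [ 1.7986e+02 -2.0000e-02  1.2437e+02] w 44.9 F [1.7 2.1 3.3] T [0.112 0.185 0.023] q7 -0.111 tau7 0.4336 turn deg 39.06
```

Call:
{"method": "move_arm", "body": {"targets": "-1 0 0 0.003 0 0 3;-1 0 0 0.003 0 0 3;-1 0 0 0.003 0 0 3"}}

```text
clock: 7.37
eef_pos: [532.6, 127.5, 105.9]
tool_rot: [3.139, -0.001, 2.014]
force: [1.4, 3.3, 2.1]
width: 45.0
gripper_force: 60.6
```

```bash
python3 s.py
```

```text
7.3667 [532.63 127.54 105.88] [ 1.7984e+02 -4.0000e-02  1.1538e+02] w 45.0 F [1.4 3.3 2.1] T [0.252 0.143 0.127] q7 -0.227 tau7 0.4045 turn deg 48.05
```

Call:
{"method": "move_arm", "body": {"targets": "-1 0 0 0.003 0 0 3"}}

```text
clock: 7.45
eef_pos: [532.7, 127.6, 105.9]
tool_rot: [3.139, -0.001, 1.961]
force: [1.9, 2.5, 3.1]
width: 45.1
gripper_force: 60.6
```

```bash
python3 s.py
```

```text
7.45 [532.68 127.57 105.85] [ 1.7983e+02 -5.0000e-02  1.1239e+02] w 45.1 F [1.9 2.5 3.1] T [0.216 0.158 0.133] q7 -0.265 tau7 0.3871 turn deg 51.04
```

Call:
{"method": "move_arm", "body": {"targets": "-1 0 0 0.003 0 0 3"}}

```text
clock: 7.53
eef_pos: [532.8, 127.6, 105.8]
tool_rot: [3.139, -0.001, 1.909]
force: [3.0, 2.6, 4.0]
width: 44.8
gripper_force: 60.6
```

```bash
python3 s.py
```

```text
7.5333 [532.75 127.6  105.84] [ 1.7983e+02 -6.0000e-02  1.0939e+02] w 44.8 F [3.  2.6 4. ] T [0.217 0.113 0.089] q7 -0.304 tau7 0.3669 turn deg 54.04
```

Call:
{"method": "move_arm", "body": {"targets": "-1 0 0 0.003 0 0 3"}}

```text
clock: 7.62
eef_pos: [532.8, 127.6, 105.8]
tool_rot: [3.139, -0.001, 1.857]
force: [2.6, 3.5, 3.4]
width: 44.7
gripper_force: 60.6
```

```bash
python3 s.py
```

```text
7.6167 [532.82 127.63 105.83] [ 1.7982e+02 -7.0000e-02  1.0639e+02] w 44.7 F [2.6 3.5 3.4] T [0.252 0.112 0.131] q7 -0.342 tau7 0.3443 turn deg 57.04
```

The joint-7 torque is flat to about 44°, then climbs 0.065 N m per 10°. The washer was met near 0.78 rad, so the slot at 1.047 is the right one. Turning the last 3°, then releasing and lifting.

Call:
{"method": "move_arm", "body": {"targets": "-1 0 0 0.003 0 0 2;-1 0 0 0 0 0 1;-1 0 0 0 0 0 0;-1 0 0 0 0 0 0;-1 0 0 0 0 0 0"}}

```text
clock: 8.03
eef_pos: [532.8, 127.6, 105.8]
tool_rot: [3.138, -0.002, 1.807]
force: [2.7, 4.0, 4.8]
width: 45.1
gripper_force: 60.9
```

```bash
python3 s.py
```

```text
8.0333 [532.84 127.61 105.78] [ 1.7982e+02 -9.0000e-02  1.0353e+02] w 45.1 F [2.7 4.  4.8] T [ 0.728 -0.091 -0.066] q7 -0.378 tau7 0.0469 turn deg 59.9
```

Call:
{"method": "move_arm", "body": {"targets": "1 0 0 0 0 0 0;1 0 0 0 0 0 0;1 0 0 0 0 0 0;1 0 0 0 0 0 0"}}

```text
clock: 8.37
eef_pos: [530.8, 125.2, 104.6]
tool_rot: [-3.14, 0.001, 1.805]
force: [-0.8, -0.0, 0.5]
width: 85.7
gripper_force: 0.0
```

Call:
{"method": "move_arm", "body": {"targets": "1 0 0 -3 0 0 0;1 0 0 -3 0 0 0;1 0 0 -3 0 0 0;1 0 0 -3 0 0 0;1 0 0 0 0 0 0"}}

```text
clock: 8.78
eef_pos: [534.6, 127.1, 230.4]
tool_rot: [3.132, -0.0, 1.806]
force: [0.1, 0.8, -0.0]
width: 85.6
gripper_force: 0.0
```

Call:
{"method": "move_arm", "body": {"targets": "1 0 0 0 0 0 0;1 0 0 0 0 0 0"}}

```text
clock: 8.95
eef_pos: [530.9, 125.5, 224.4]
tool_rot: [-3.14, 0.001, 1.806]
force: [-0.7, 0.1, -0.6]
width: 84.9
gripper_force: 0.0
```

```bash
python3 s.py
python3 - <<'E'
from h import *
im=save("wrist","w2.png"); c=im["color"]
p=proj(im,[[533.2,126.4,142]])[0]; u=np.array([np.cos(np.radians(13.43)),np.sin(np.radians(13.43)),0])
o=np.array([533.2,126.4,0])
a=c[:,:,::-1].copy()
x,y=p.astype(int); x0,y0=x-50,y-50
b=cv2.convertScaleAbs(cv2.resize(a[y0:y0+100,x0:x0+100],(600,600),interpolation=cv2.INTER_CUBIC),alpha=1.4)
for s in(-1,1):
  q=[(proj(im,[o+s*k*u+[0,0,137]])[0]-[x0,y0]+.5)*6 for k in(16,34)]
  cv2.line(b,*[tuple(int(v) for v in t) for t in q],(0,0,255),1)
cv2.imwrite("pics/c3.png",b); print(p)
pn=proj(im,[[464.5,-170,16]]); print("pin px",pn)
E
```

```text
8.95 [530.94 125.45 224.45] [-1.7991e+02  3.0000e-02  1.0345e+02] w 84.9 F [-0.7  0.1 -0.6] T [-0.009  0.036 -0.006] q7 -0.293 tau7 0.0028 turn deg 59.98
[326.02838545 206.73493547]
pin px [[237.89491615 348.3706792 ]]
```

View pics/c3.png

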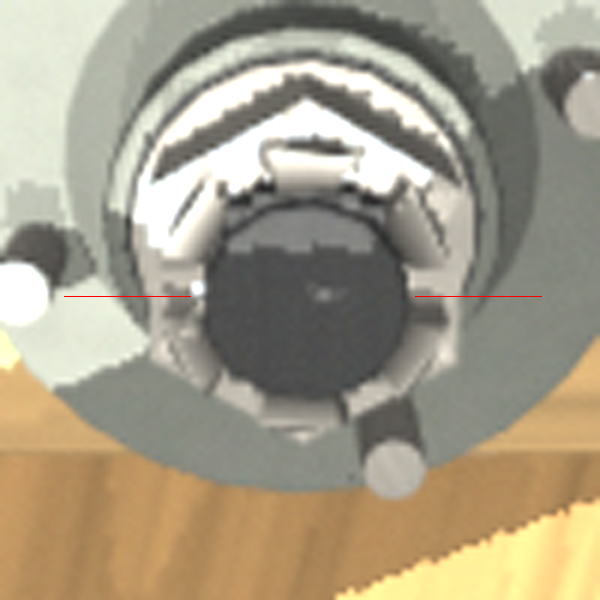

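The slots line up with the cross hole: the flats face left and right along the red axis, with the axle centre at crop (305,300). Moving above the pin.

Call:
{"method": "move_arm", "body": {"targets": "1 -3.4 -1.67 0 0 0 0;1 -3.4 -1.67 0 0 0 0;1 -3.4 -1.67 0 0 0 0;1 -3.4 -1.67 0 0 0 0"}}

```text
clock: 9.33
eef_pos: [496.6, -23.1, 223.5]
tool_rot: [-3.138, -0.001, 1.807]
force: [0.9, -0.7, 0.1]
width: 85.2
gripper_force: 0.0
```

Call:
{"method": "move_arm", "body": {"targets": "1 -3.4 -1.67 0 0 0 0;1 -3.4 -1.67 0 0 0 0;1 -3.4 -1.67 0 0 0 0;1 -3.4 -1.67 0 0 0 0"}}

```text
clock: 9.67
eef_pos: [463.3, -171.0, 223.7]
tool_rot: [-3.139, -0.002, 1.806]
force: [-0.3, -0.5, 1.0]
width: 85.3
gripper_force: 0.0
```

Call:
{"method": "move_arm", "body": {"targets": "1 0 0 0 0 0 7.1;1 0 0 0 0 0 7.1;1 0 0 0 0 0 7.1;1 0 0 0 0 0 7.1;1 0 0 0 0 0 7.1"}}

```text
clock: 10.08
eef_pos: [463.9, -169.5, 223.5]
tool_rot: [-3.138, 0.0, 1.18]
force: [0.7, 0.5, 0.7]
width: 85.4
gripper_force: 0.0
```

Call:
{"method": "move_arm", "body": {"targets": "1 0 0 0 0 0 7.1;1 0 0 0 0 0 7.1;1 0 0 0 0 0 7.1;1 0 0 0 0 0 7.1;1 0 0 0 0 0 7.1"}}

```text
clock: 10.5
eef_pos: [463.9, -169.2, 223.5]
tool_rot: [-3.139, 0.003, 0.561]
force: [0.5, -0.8, 0.7]
width: 85.2
gripper_force: 0.0
```

Call:
{"method": "move_arm", "body": {"targets": "1 0 0 0 0 0 7.1;1 0 0 0 0 0 7.1;1 0 0 0 0 0 7.1;1 0 0 0 0 0 7.1;1 0 0 3 0 0 0"}}

```text
clock: 10.92
eef_pos: [467.8, -170.6, 197.3]
tool_rot: [3.138, -0.006, 0.066]
force: [1.0, -1.1, 0.1]
width: 85.4
gripper_force: 0.0
```

Call:
{"method": "move_arm", "body": {"targets": "1 0 0 3 0 0 0;1 0 0 0 0 0 0;1 0 0 0 0 0 0;1 0 0 0 0 0 0"}}

```text
clock: 11.25
eef_pos: [465.1, -169.6, 165.3]
tool_rot: [-3.142, 0.001, 0.071]
force: [-0.4, -0.1, 0.7]
width: 85.3
gripper_force: 0.0
```

```bash
python3 s.py
python3 - <<'E'
from h import *
im=save("wrist","w3.png"); c=im["color"]
print(proj(im,[[464.5,-170,16],[540,-165,8]]))
hsv=cv2.cvtColor(c,cv2.COLOR_RGB2HSV); print(hsv[::40,320])
E
```

```text
11.25 [ 465.14 -169.63  165.34] [-1.80e+02  3.00e-02  4.07e+00] w 85.3 F [-0.4 -0.1  0.7] T [-0.035 -0.012 -0.042] q7 -1.142 tau7 -0.0002 turn deg 159.36
[[324.24313851 188.73646943]
 [324.58964518 114.73966118]]
[[ 18 125 192]
 [ 16 126 136]
 [ 16 123 129]
 [ 16 124 132]
 [ 17 118 102]
 [ 16  61 175]
 [ 19 120 204]
 [ 18 122 202]
 [ 18 124 199]
 [105  27  19]]
```

View pics/w3.png

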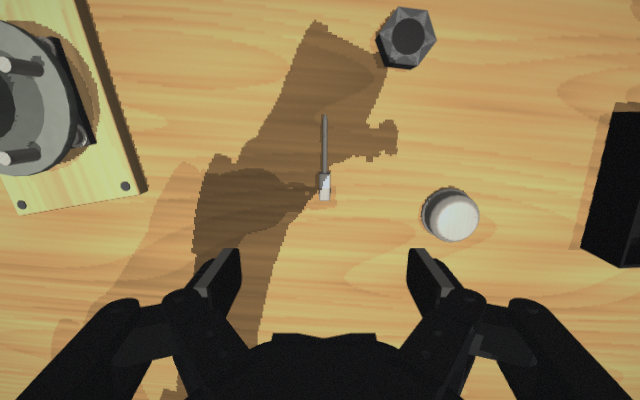

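The pin is on the prediction, with its head at (324,186) and tip at (324,114). Now a quick measurement of its exact pose.

Run:
```python
from h import *
im=np.load("pics/w3.png.npy",allow_pickle=True).item(); c=im["color"]
hsv=cv2.cvtColor(c,cv2.COLOR_RGB2HSV); m=(hsv[...,1]<60)
for y in range(110,206,4):
  q=300+np.nonzero(m[y,300:345])[0]
  if len(q): print(y,q.min(),q.max(),len(q),plane(im,[[(q.min()+q.max())/2,y]],8 if y<172 else 16)[0].round(1))
```

```text
114 325 325 1 [ 540.8 -165.4    8. ]
118 323 326 4 [ 536.8 -165.1    8. ]
122 323 326 4 [ 532.9 -165.4    8. ]
126 323 326 4 [ 528.9 -165.7    8. ]
130 323 326 4 [ 524.9 -166.     8. ]
134 323 326 4 [ 520.8 -166.3    8. ]
138 323 326 4 [ 516.8 -166.6    8. ]
142 323 326 4 [ 512.7 -166.9    8. ]
146 323 326 4 [ 508.6 -167.2    8. ]
150 323 326 4 [ 504.4 -167.5    8. ]
154 323 326 4 [ 500.2 -167.8    8. ]
158 323 326 4 [ 496.  -168.1    8. ]
162 323 326 4 [ 491.8 -168.4    8. ]
166 323 326 4 [ 487.5 -168.7    8. ]
170 323 326 4 [ 483.2 -169.     8. ]
174 319 329 11 [ 480.4 -168.6   16. ]
178 319 329 11 [ 476.1 -168.9   16. ]
182 319 329 11 [ 471.8 -169.2   16. ]
186 319 329 11 [ 467.5 -169.5   16. ]
190 319 329 11 [ 463.1 -169.8   16. ]
194 319 329 11 [ 458.7 -170.2   16. ]
198 319 329 11 [ 454.2 -170.5   16. ]
```

Call:
{"method": "move_arm", "body": {"targets": "-0.2 0 0 3.4 0 0 0;-0.2 0 0 3.4 0 0 0;-0.2 0 0 3.4 0 0 0;-0.2 0 0 3 0 0 0;-0.2 0 0 1 0 0 0"}}

```text
clock: 11.72
eef_pos: [464.3, -169.2, 21.1]
tool_rot: [-3.14, 0.002, 0.071]
force: [0.1, 0.9, 0.2]
width: 34.2
gripper_force: 0.0
```

Call:
{"method": "move_arm", "body": {"targets": "-0.2 0 0 0.8 0 0 0;-0.2 0 0 0.5 0 0 0;-0.2 0 0 0.3 0 0 0;-0.2 0 0 0.2 0 0 0;-0.2 0 0 0 0 0 0"}}

```text
clock: 12.13
eef_pos: [465.9, -169.7, 6.0]
tool_rot: [3.141, -0.002, 0.071]
force: [0.5, 0.7, 0.1]
width: 33.9
gripper_force: 0.0
```

```bash
python3 s.py
```

```text
12.1333 [ 465.85 -169.72    5.97] [ 1.7996e+02 -1.0000e-01  4.0700e+00] w 33.9 F [0.5 0.7 0.1] T [-0.007  0.005  0.008] q7 -1.117 tau7 0.013 turn deg 159.36
```

Call:
{"method": "move_arm", "body": {"targets": "-0.2 0 0 0.1 0 0 0;-0.6 0 0 0 0 0 0;-1 0 0 0 0 0 0;-1 0 0 0 0 0 0;-1 0 0 0 0 0 0"}}

```text
clock: 12.55
eef_pos: [465.4, -169.6, 4.8]
tool_rot: [3.141, -0.001, 0.071]
force: [-0.4, -0.3, 4.7]
width: 10.0
gripper_force: 59.2
```

Call:
{"method": "move_arm", "body": {"targets": "-1 0 0 0 0 0 0;-1 0 0 0 0 0 0;-1 0 0 0 0 0 0"}}

```text
clock: 12.8
eef_pos: [465.4, -169.6, 4.8]
tool_rot: [3.141, -0.001, 0.071]
force: [-0.1, -0.3, 5.1]
width: 10.0
gripper_force: 59.2
```

```bash
python3 s.py
```

```text
12.8 [ 465.42 -169.59    4.78] [ 1.7998e+02 -5.0000e-02  4.0700e+00] w 10.0 F [-0.1 -0.3  5.1] T [ 0.077  0.14  -0.059] q7 -1.115 tau7 -0.0084 turn deg 159.36
```

Pin gripped. Lifting and carrying it to a staging point in line with the cross hole.

Call:
{"method": "move_arm", "body": {"targets": "-1 0 0 -1 0 0 0;-1 0 0 -3 0 0 0;-1 0 0 -4 0 0 0;-1 0 0 -4 0 0 0;-1 0 0 -4 0 0 0"}}

```text
clock: 13.22
eef_pos: [464.3, -169.3, 166.3]
tool_rot: [-3.141, 0.001, 0.071]
force: [1.1, -0.3, -1.9]
width: 10.5
gripper_force: 58.7
```

Call:
{"method": "move_arm", "body": {"targets": "-1 -0.385 -3.385 0 0 0 0;-1 -0.385 -3.385 0 0 0 0;-1 -0.385 -3.385 0 0 0 0;-1 -0.385 -3.385 0 0 0 0"}}

```text
clock: 13.55
eef_pos: [439.5, -34.3, 165.1]
tool_rot: [-3.141, -0.001, 0.07]
force: [-0.0, 1.0, -2.0]
width: 10.1
gripper_force: 58.7
```

Call:
{"method": "move_arm", "body": {"targets": "-1 -0.385 -3.385 0 0 0 0;-1 -0.385 -3.385 0 0 0 0;-1 -0.385 -3.385 0 0 0 0;-1 -0.385 -3.385 0 0 0 0"}}

```text
clock: 13.88
eef_pos: [414.4, 99.9, 164.8]
tool_rot: [-3.141, -0.001, 0.071]
force: [-0.1, 0.7, -0.4]
width: 10.7
gripper_force: 58.7
```

Call:
{"method": "move_arm", "body": {"targets": "-1 0 0 0 0 0 -4.68;-1 0 0 0 0 0 -4.68;-1 0 0 0 0 0 0;-1 0 0 0 0 0 0;-1 0 0 0 0 0 0"}}

```text
clock: 14.3
eef_pos: [415.1, 97.9, 164.4]
tool_rot: [3.141, -0.0, 0.231]
force: [0.4, -0.5, -0.5]
width: 10.1
gripper_force: 58.8
```

```bash
python3 s.py
```

```text
14.3 [415.15  97.85 164.39] [ 1.7999e+02 -1.0000e-02  1.3250e+01] w 10.1 F [ 0.4 -0.5 -0.5] T [ 0.01   0.026 -0.049] q7 -1.577 tau7 0.0006 turn deg 150.18
```

Call:
{"method": "move_arm", "body": {"targets": "-1 0 -0.03 1.5 0 0 -0.2;-1 0 0 1.2 0 0 0;-1 0 0 0.76 0 0 0;-1 0 0 0 0 0 0;-1 0 0 0 0 0 0"}}

```text
clock: 14.72
eef_pos: [414.9, 98.3, 129.4]
tool_rot: [3.141, 0.001, 0.236]
force: [-0.4, -0.2, -1.2]
width: 10.0
gripper_force: 58.8
```

```bash
python3 s.py
python3 - <<'E'
from h import *
im=save("wrist","w4.png"); c=im["color"]; sc=save("scene","s4.png")
print(proj(im,[[533.2,126.4,142]]), proj(sc,[[533.2,126.4,133]]))
a=im["color"][60:310,200:450,::-1]; b=sc["color"][150:270,270:390,::-1]
cv2.imwrite("pics/c4.png",np.hstack([cv2.resize(a,(400,400),interpolation=cv2.INTER_CUBIC),cv2.convertScaleAbs(cv2.resize(b,(400,400),interpolation=cv2.INTER_CUBIC),alpha=1.3)]))
E
```

```text
14.7167 [414.93  98.25 129.38] [1.7999e+02 5.0000e-02 1.3550e+01] w 10.0 F [-0.4 -0.2 -1.2] T [0.012 0.037 0.015] q7 -1.566 tau7 -0.0027 turn deg 149.88
[[325.51866389  -9.02615304]] [[338.605645   205.04858517]]
```

View pics/c4.png

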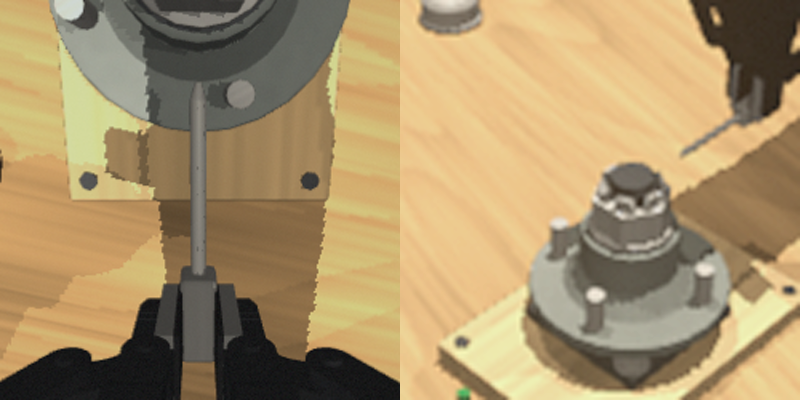

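The pin is parallel to the stand, and it sits at crop column 198 with the screws' midpoint at 198.5, so it is centred. Inserting.

Call:
{"method": "move_arm", "body": {"targets": "-1 0.8 0 -0.03 0 0 0;-1 0.8 0 0 0 0 0;-1 0.6 0 0 0 0 0;-1 0.4 0 0 0 0 0;-1 0.4 0 0 0 0 0"}}

```text
clock: 15.23
eef_pos: [445.1, 106.0, 129.9]
tool_rot: [3.142, -0.001, 0.238]
force: [-0.5, 0.3, -0.7]
width: 10.4
gripper_force: 58.7
```

Call:
{"method": "move_arm", "body": {"targets": "-1 0.4 0 0 0 0 0;-1 0.4 0 0 0 0 0;-1 0 0 0 0 0 0"}}

```text
clock: 15.48
eef_pos: [453.0, 107.9, 129.8]
tool_rot: [3.142, -0.001, 0.238]
force: [-0.2, -0.1, -0.9]
width: 10.2
gripper_force: 58.7
```

```bash
cat >> s.py <<'E'
d=s["eef_pos"][:2]-[533.2,126.4]; print("along",d@[.9727,.2323],"lat",d@[-.2323,.9727])
E
python3 s.py
```

```text
15.4833 [453.01 107.94 129.82] [ 1.800e+02 -6.000e-02  1.363e+01] w 10.2 F [-0.2 -0.1 -0.9] T [-0.017  0.025 -0.025] q7 -1.563 tau7 0.0023 turn deg 149.8
along -82.28801325924323 lat 0.6734443210951239
```

Call:
{"method": "move_arm", "body": {"targets": "-1 0.3 0.05 0 0 0 0.2;-1 0.7 0 0 0 0 0;-1 0.7 0 0 0 0 0;-1 0.7 0 0 0 0 0;-1 0.6 0 0 0 0 0"}}

```text
clock: 15.9
eef_pos: [482.5, 114.5, 129.9]
tool_rot: [-3.142, -0.001, 0.234]
force: [0.5, -0.5, -0.0]
width: 10.0
gripper_force: 58.7
```

Call:
{"method": "move_arm", "body": {"targets": "-1 0.4 0 0 0 0 0;-1 0.3 0 0 0 0 0;-1 0.2 0 0 0 0 0;-1 0 0 0 0 0 0"}}

```text
clock: 16.23
eef_pos: [490.4, 116.4, 129.8]
tool_rot: [3.142, -0.0, 0.234]
force: [0.1, -0.3, -0.4]
width: 10.0
gripper_force: 58.7
```

```bash
python3 s.py
```

```text
16.2333 [490.37 116.37 129.76] [ 1.800e+02 -1.000e-02  1.344e+01] w 10.0 F [ 0.1 -0.3 -0.4] T [-0.009 -0.045 -0.036] q7 -1.563 tau7 0.0011 turn deg 149.99
along -43.99513941701051 lat 0.19546388921252209
```

Call:
{"method": "move_arm", "body": {"targets": "-1 0.15 0 0 0 0 0;-1 0.15 0 0 0 0 0;-1 0.1 0 0 0 0 0;-1 0 0 0 0 0 0"}}

```text
clock: 16.57
eef_pos: [494.1, 117.3, 129.9]
tool_rot: [-3.142, -0.0, 0.234]
force: [-0.2, 0.2, -0.3]
width: 10.0
gripper_force: 58.7
```

Call:
{"method": "move_arm", "body": {"targets": "-1 0.05 0 0 0 0 0;-1 0 0 0 0 0 0"}}

```text
clock: 16.73
eef_pos: [494.4, 117.3, 129.8]
tool_rot: [-3.142, -0.0, 0.234]
force: [0.7, 0.9, -0.5]
width: 10.4
gripper_force: 58.7
```

Call:
{"method": "move_arm", "body": {"targets": "-1 0.05 0 0 0 0 0;-1 0 0 0 0 0 0"}}

```text
clock: 16.9
eef_pos: [495.0, 117.4, 129.8]
tool_rot: [3.142, -0.0, 0.234]
force: [0.0, 0.6, 0.6]
width: 10.1
gripper_force: 58.7
```

```bash
python3 s.py
```

```text
16.9 [494.97 117.43 129.83] [ 1.800e+02 -1.000e-02  1.343e+01] w 10.1 F [0.  0.6 0.6] T [-0.022  0.02  -0.036] q7 -1.562 tau7 0.0002 turn deg 150.0
along -39.269977592875094 lat 0.1605175111095887
```

Call:
{"method": "move_arm", "body": {"targets": "-1 0.05 0 0 0 0 0;-1 0 0 0 0 0 0"}}

```text
clock: 17.07
eef_pos: [495.5, 117.6, 129.8]
tool_rot: [3.142, -0.0, 0.234]
force: [0.6, -0.2, -0.5]
width: 10.4
gripper_force: 58.7
```

Call:
{"method": "move_arm", "body": {"targets": "-1 0.05 0 0 0 0 0;-1 0 0 0 0 0 0"}}

```text
clock: 17.23
eef_pos: [496.0, 117.7, 129.8]
tool_rot: [3.142, -0.0, 0.234]
force: [-0.0, -0.5, 0.2]
width: 10.2
gripper_force: 58.7
```

```bash
python3 s.py
```

```text
17.2333 [496.02 117.7  129.83] [ 1.800e+02 -1.000e-02  1.344e+01] w 10.2 F [-0.  -0.5  0.2] T [-0.027  0.017  0.008] q7 -1.562 tau7 0.0002 turn deg 149.99
along -38.18469071162868 lat 0.16974139084307963
```

Call:
{"method": "move_arm", "body": {"targets": "-1 0.04 0 0 0 0 0;-1 0 0 0 0 0 0"}}

```text
clock: 17.4
eef_pos: [496.3, 117.8, 129.8]
tool_rot: [3.142, 0.0, 0.234]
force: [0.2, 1.0, -1.2]
width: 10.0
gripper_force: 58.7
```

Call:
{"method": "move_arm", "body": {"targets": "-1 0.04 0 0 0 0 0;-1 0 0 0 0 0 0"}}

```text
clock: 17.57
eef_pos: [496.3, 117.8, 129.7]
tool_rot: [3.142, 0.001, 0.234]
force: [-0.2, 0.4, -0.4]
width: 10.0
gripper_force: 58.8
```

Call:
{"method": "move_arm", "body": {"targets": "-1 0.04 0 0 0 0 0;-1 0 0 0 0 0 0"}}

```text
clock: 17.73
eef_pos: [496.4, 117.8, 129.7]
tool_rot: [-3.142, 0.001, 0.234]
force: [-2.5, -0.9, 0.7]
width: 10.1
gripper_force: 58.9
```

```bash
python3 s.py
python3 - <<'E'
from h import *
im=save("wrist","w5.png"); sc=save("scene","s5.png")
a=im["color"][100:260,240:400,::-1]; b=sc["color"][160:250,295:385,::-1]
cv2.imwrite("pics/c5.png",cv2.convertScaleAbs(np.hstack([cv2.resize(x,(400,400),interpolation=cv2.INTER_CUBIC) for x in(a,b)]),alpha=1.4))
E
```

```text
17.7333 [496.39 117.79 129.66] [-1.800e+02  8.000e-02  1.343e+01] w 10.1 F [-2.5 -0.9  0.7] T [-0.112  0.438 -0.023] q7 -1.562 tau7 0.0053 turn deg 150.0
along -37.809033392602004 lat 0.18006144584934472
```

View pics/c5.png

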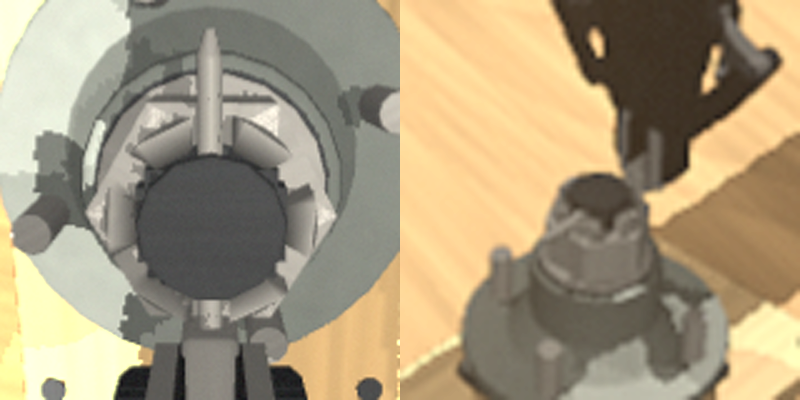

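The tip sticks out beyond the far slot and the head touches the flat with about 2.6 N. I'll rest the shank on the hole's floor, then release.

Call:
{"method": "move_arm", "body": {"targets": "-1 0 0 0.05 0 0 0;-1 0 0 0.05 0 0 0;-1 0 0 0 0 0 0"}}

```text
clock: 18.08
eef_pos: [496.4, 117.8, 128.6]
tool_rot: [3.142, 0.001, 0.234]
force: [-3.6, -1.3, 1.0]
width: 10.2
gripper_force: 58.9
```

Call:
{"method": "move_arm", "body": {"targets": "-1 0 0 0.03 0 0 0;-1 0 0 0 0 0 0"}}

```text
clock: 18.25
eef_pos: [496.4, 117.8, 128.4]
tool_rot: [3.142, 0.001, 0.234]
force: [-3.6, -1.3, 1.4]
width: 9.8
gripper_force: 59.0
```

```bash
python3 s.py
```

```text
18.25 [496.42 117.8  128.37] [1.800e+02 7.000e-02 1.343e+01] w 9.8 F [-3.6 -1.3  1.4] T [-0.137  0.798 -0.008] q7 -1.562 tau7 0.0079 turn deg 150.0
along -37.77335008157818 lat 0.18171901725680922
```

Call:
{"method": "move_arm", "body": {"targets": "-0.6 0 0 0 0 0 0;-0.3 0 0 0 0 0 0;-0.3 0 0 0 0 0 0;-0.3 0 0 0 0 0 0"}}

```text
clock: 18.58
eef_pos: [498.1, 118.2, 128.8]
tool_rot: [-3.142, -0.002, 0.234]
force: [-1.4, -0.1, 1.2]
width: 30.0
gripper_force: 0.0
```

Call:
{"method": "move_arm", "body": {"targets": "-0.3 -0.5 0 0 0 0 0;-0.3 -0.5 0 -0.5 0 0 0;-0.3 0 0 -2 0 0 0;-0.3 0 0 -3 0 0 0;-0.3 0 0 -3 0 0 0"}}

```text
clock: 19.0
eef_pos: [486.0, 115.3, 214.2]
tool_rot: [3.141, 0.002, 0.234]
force: [0.8, 0.7, -0.4]
width: 29.7
gripper_force: 0.0
```

Call:
{"method": "move_arm", "body": {"targets": "-0.3 0 0 -2 0 0 0;-0.3 0 0 -1 0 0 0;-0.3 0 0 0 0 0 0;-0.3 0 0 0 0 0 0"}}

```text
clock: 19.33
eef_pos: [487.1, 115.6, 243.9]
tool_rot: [-3.141, -0.001, 0.234]
force: [0.2, 0.2, -0.1]
width: 29.8
gripper_force: 0.0
```

```bash
python3 s.py
python3 - <<'E'
from h import *
im=save("wrist","w6.png"); sc=save("scene","s6.png"); t=save("top","t6.png")
x,y=proj(im,[[520,123,133]])[0].astype(int); print(x,y); x0=max(x-60,0);y0=max(y-60,0)
a=im["color"][y0:y0+120,x0:x0+120,::-1]; b=sc["color"][165:245,300:380,::-1]
cv2.imwrite("pics/c6.png",cv2.convertScaleAbs(np.hstack([cv2.resize(x,(400,400),interpolation=cv2.INTER_CUBIC) for x in(a,b)]),alpha=1.4))
E
```

```text
19.3333 [487.05 115.56 243.93] [-1.7999e+02 -6.0000e-02  1.3430e+01] w 29.8 F [ 0.2  0.2 -0.1] T [ 0.043  0.042 -0.057] q7 -1.579 tau7 -0.0032 turn deg 150.0
along -47.4053877249675 lat 0.17507093617642344
324 162
```

View pics/c6.png

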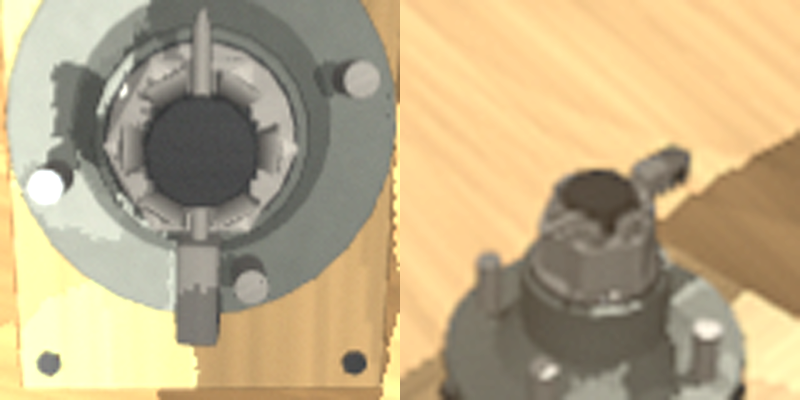

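The pin stays in the slot, head at crop (198,290) and tip at (203,10). I'll check how far in it sits.

Run:
```python
from h import *
im=np.load("pics/w6.png.npy",allow_pickle=True).item(); x0,y0=264,102
o=np.array([533.2,126.4]);u=np.array([.9727,.2323])
f=lambda uv,z:((plane(im,[[x0+uv[0]*.3-.35,y0+uv[1]*.3-.35]],z)[0,:2]-o)@u).round(1)
print("tip",[f((203,8),z) for z in(133,135,137)],"front",[f((198,243),z) for z in(138,140)],"back top",[f((198,316),z) for z in(135,138,140)],"back bottom",[f((198,346),z) for z in(120,124)])
print("axle ctr",f((202,151),142))
g=im["color"][y0+55:y0+110,x0+55:x0+65].mean((1,2)).round(); print(g)
print("home: tip 37, front -23, back -53")
```

```text
tip [np.float64(36.2), np.float64(36.2), np.float64(36.1)] front [np.float64(-23.9), np.float64(-23.5)] back top [np.float64(-45.1), np.float64(-44.2), np.float64(-43.7)] back bottom [np.float64(-58.5), np.float64(-57.2)]
axle ctr 0.9
[ 52.  52.  53.  53.  52.  53.  49.  82.  97. 101. 101. 102. 104. 110.
 100.  91.  86.  76.  81. 107. 113. 114. 115. 115. 114. 114. 114. 114.
 114. 114. 110. 102.  94.  88.  87.  87.  87.  87.  87.  88.  88.  87.
  87.  87.  87.  87.  87.  86.  96. 129. 134. 134. 140. 141. 141.]
home: tip 37, front -23, back -53
```

The pin reads within about 1 mm of home; the small droop tilt could account for that. I'll give it a gentle nudge from behind with closed fingers to make sure.

Call:
{"method": "move_arm", "body": {"targets": "-1 -1.7 0 0 0 0 0;-1 -1.7 0 0 0 0 0;-1 0 0 3.3 0 0 0;-1 0 0 3.3 0 0 0;-1 0 0 3.3 0 0 0"}}

```text
clock: 19.9
eef_pos: [453.9, 107.7, 143.2]
tool_rot: [-3.142, -0.001, 0.235]
force: [-0.5, 0.6, -0.3]
width: -0.3
gripper_force: 0.0
```

Call:
{"method": "move_arm", "body": {"targets": "-1 0 0 1.2 0 0 0;-1 0 0 0.5 0 0 0;-1 0 0 0 0 0 0;-1 0 0 0 0 0 0"}}

```text
clock: 20.23
eef_pos: [454.4, 107.7, 127.5]
tool_rot: [3.142, 0.0, 0.234]
force: [0.5, 1.0, 0.8]
width: 0.1
gripper_force: 0.0
```

Call:
{"method": "move_arm", "body": {"targets": "-1 0.4 0 0 0 0 0;-1 0.4 0 0 0 0 0;-1 0.2 0 0 0 0 0;-1 0.1 0 0 0 0 0;-1 0 0 0 0 0 0"}}

```text
clock: 20.65
eef_pos: [465.6, 110.5, 127.9]
tool_rot: [-3.142, -0.001, 0.234]
force: [-0.5, -0.6, -0.3]
width: 0.1
gripper_force: 0.0
```

```bash
python3 s.py
```

```text
20.65 [465.62 110.47 127.95] [-1.800e+02 -8.000e-02  1.343e+01] w 0.1 F [-0.5 -0.6 -0.3] T [-0.004  0.036 -0.008] q7 -1.563 tau7 0.0006 turn deg 150.0
along -69.43266027186358 lat 0.20763772179776338
```

Now 1 mm steps, then 0.5 mm steps, watching for contact.

Call:
{"method": "move_arm", "body": {"targets": "-1 0.1 0 0 0 0 0;-1 0.1 0 0 0 0 0;-1 0.1 0 0 0 0 0;-1 0 0 0 0 0 0"}}

```text
clock: 20.98
eef_pos: [468.1, 111.0, 127.5]
tool_rot: [3.142, -0.0, 0.234]
force: [-0.3, -0.2, -0.8]
width: 0.0
gripper_force: 0.0
```

Call:
{"method": "move_arm", "body": {"targets": "-1 0.05 0 0 0 0 0;-1 0.05 0 0 0 0 0;-1 0 0 0 0 0 0"}}

```text
clock: 21.23
eef_pos: [468.9, 111.2, 127.5]
tool_rot: [3.142, -0.0, 0.234]
force: [-0.3, -0.5, 1.1]
width: -0.2
gripper_force: 0.0
```

Call:
{"method": "move_arm", "body": {"targets": "-1 0.05 0 0 0 0 0;-1 0 0 0 0 0 0"}}

```text
clock: 21.4
eef_pos: [469.2, 111.3, 127.5]
tool_rot: [3.142, 0.0, 0.234]
force: [0.3, -0.5, 0.7]
width: -0.1
gripper_force: 0.1
```

```bash
python3 s.py
```

```text
21.4 [469.17 111.29 127.45] [1.800e+02 2.000e-02 1.343e+01] w -0.1 F [ 0.3 -0.5  0.7] T [ 0.007  0.106 -0.018] q7 -1.563 tau7 0.0014 turn deg 150.0
along -65.78986679196319 lat 0.18068341560117018
```

Call:
{"method": "move_arm", "body": {"targets": "-1 0.05 0 0 0 0 0;-1 0 0 0 0 0 0"}}

```text
clock: 21.57
eef_pos: [469.4, 111.3, 127.4]
tool_rot: [3.142, 0.001, 0.234]
force: [-1.1, -0.8, 0.5]
width: 0.2
gripper_force: 0.5
```

Call:
{"method": "move_arm", "body": {"targets": "-1 0.05 0 0 0 0 0;-1 0 0 0 0 0 0"}}

```text
clock: 21.73
eef_pos: [469.6, 111.4, 127.3]
tool_rot: [3.142, 0.002, 0.234]
force: [-1.8, -0.4, -0.2]
width: -0.4
gripper_force: 1.1
```

```bash
python3 s.py
```

```text
21.7333 [469.57 111.36 127.33] [1.800e+02 9.000e-02 1.343e+01] w -0.4 F [-1.8 -0.4 -0.2] T [-0.113  0.474 -0.007] q7 -1.563 tau7 0.0036 turn deg 150.0
along -65.38905299418604 lat 0.14870528918322523
```

Call:
{"method": "move_arm", "body": {"targets": "-1 0.05 0 0 0 0 0;-1 0.05 0 0 0 0 0;-1 0 0 0 0 0 0"}}

```text
clock: 21.98
eef_pos: [469.8, 111.4, 127.2]
tool_rot: [3.142, 0.003, 0.234]
force: [-5.3, -1.8, 2.0]
width: 0.2
gripper_force: 2.6
```

```bash
python3 s.py
```

```text
21.9833 [469.79 111.38 127.2 ] [180.     0.18  13.43] w 0.2 F [-5.3 -1.8  2. ] T [-0.267  1.128  0.031] q7 -1.563 tau7 0.0036 turn deg 150.0
along -65.16286631421531 lat 0.1216943726649964
```

Call:
{"method": "move_arm", "body": {"targets": "-1 -0.5 0 0 0 0 0;-1 -1 0 0 0 0 0;-1 -1 0 -1 0 0 0;-1 0 0 -3 0 0 0;-1 0 0 -3 0 0 0"}}

```text
clock: 22.4
eef_pos: [446.8, 105.9, 197.9]
tool_rot: [3.141, -0.0, 0.234]
force: [0.7, 0.7, 0.2]
width: 0.1
gripper_force: 0.0
```

Call:
{"method": "move_arm", "body": {"targets": "-1 0 0 -3 0 0 0;-1 0 0 -1 0 0 0;-1 0 0 0 0 0 0;-1 0 0 0 0 0 0"}}

```text
clock: 22.73
eef_pos: [448.0, 106.4, 238.0]
tool_rot: [-3.141, -0.004, 0.235]
force: [-0.2, 0.5, 0.1]
width: -0.3
gripper_force: 0.0
```

```bash
python3 s.py
python3 - <<'E'
from h import *
im=save("wrist","w7.png")
x,y=proj(im,[[520,123,133]])[0].astype(int); print(x,y); x0=max(x-60,0);y0=max(y-60,0)
cv2.imwrite("pics/c7.png",cv2.convertScaleAbs(cv2.resize(im["color"][y0:y0+120,x0:x0+120,::-1],(500,500),interpolation=cv2.INTER_CUBIC),alpha=1.4))
a,b=[np.load(f"pics/{n}.png.npy",allow_pickle=True).item()["color"].astype(int) for n in("top0","t6")]
E
```

```text
22.7333 [447.99 106.35 238.03] [-179.99   -0.21   13.44] w -0.3 F [-0.2  0.5  0.1] T [-0.002  0.053  0.031] q7 -1.584 tau7 -0.0042 turn deg 149.99
along -87.53834107515794 lat 0.29142970690323033
324 116
```

View pics/c7.png

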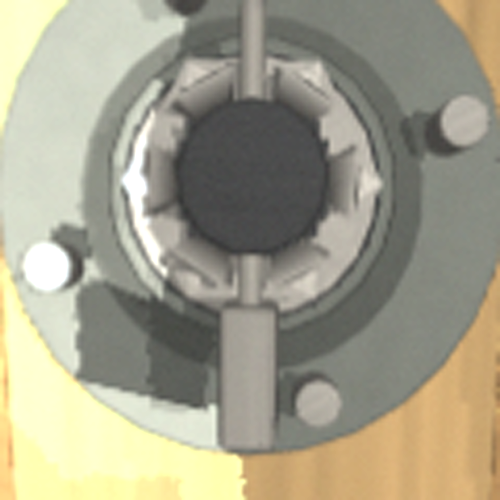

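The pin's head is up against the flat at crop (248,303), with the shank through both slots; the push stalled against 5 N without moving. The robot is clear, so I'm handing in.

```bash
python3 -c "
from cell import order; print(order.finish_job())"
```

```text
the job is handed in; nothing more can be done
None
```

The job is handed in: the castle nut met the washer at about 0.78 rad and was stopped at the next slot (1.047 rad), and the lock pin is pushed home through the slot and cross hole, with its head against the nut; the verdict was not shown, and nothing else on the table was touched.

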